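# Walk the die block round to the fence

## Robot

A 7-joint arm with a two-finger parallel gripper is mounted at the origin on a cart in front of the work surface, level with it; the furniture and walls round the work are solid. World frame = base frame: x ahead of the robot, y to its left, z up, the work surface at z = 0. Lengths are in mm, angles in rad, forces in N, time in s.
With the tool pointing down it reaches from about 400 to 875 mm from the base axis. Payload 4.4 kg.
Tool frame: the origin (TCP) lies midway between the tips of the shut fingers; the grasp point (between the pads) lies 19 mm behind it (ctrl.pinch_z is the distance from the TCP to the grasp point, in mm); z points along the fingers, y is the line along which they close (so a half turn about z gives the same grasp; the last joint's range is limited). The gripper opens to 85 mm and grips with 20 to 120 N. Pads are 22 mm wide; open, the fingers measure 114 mm over their backs; the gripper's body (76 mm by 85 mm) begins 54 mm behind the grasp point. The pads swing forward as they close: fully open they stand 13 mm farther back than shut.
Start: joints at [1.19, 0.628, 0.038, 1.517, -0.027, 0.996, -0.02], TCP at [201.285, -618.063, 231.313] pointing down, gripper open.
Joint ranges: [-3.06, 3.06], [-0.37, 2.12], [-1.25, 1.32], [0.18, 2.47], [-1.1, 4.24], [0.23, 1.98], [-2.94, 2.94]. Speed limits (rad/s): [2.57, 2.57, 3.14, 3.14, 3.14, 3.14, 3.14].

## Interface

Orientations are given as [roll, pitch, yaw] about the fixed x, y, z axes, in that order (R = Rz(yaw) Ry(pitch) Rx(roll)).
In Python, from cell import read_state, cams, order, ctrl gives the robot as it stands.
- The arm moves only by the tool move_arm, never from a script. Its argument "targets" is text: rows parted by semicolons, each of 7 numbers parted by spaces: the gripper's target within -1 to 1 (fully open at 1, half-way at 0, shut at -1), then the shift along the tool's x, y, z in cm, then the turn, a rotation vector about the tool's x, y, z in degrees. A call has 1 to 5 rows; each row shifts and turns the commanded pose from where the row before left it, along the tool's axes as they then stand; what a row does not reach is not made up. A row lasts 1/12 s, in which the tool goes at most 41.7 mm and 7.16 degrees, less where a joint would pass 70% of its speed; a pose out of reach is approached as far as the arm can. A call with a gripper value outside its range is refused whole. The fingers move at their own pace and stop on an object; the grip force is fixed at half the most. Time passes only in rows, so rows that do not move let the fingers close. It gives the time, the measured TCP pose, the force, the opening and the grip force at its end, in the units of the state.
- read_state(): the state, without advancing time (a new reading comes with each control period).
- cams.get_image(name): name is "scene" or "top"; returns a dict with "color" (400x640x3 uint8, red, green, blue), "fovy" (degrees; the focal length in pixels is half the picture's height over the tangent of half this angle, whatever the lens; pixels are square), "cx", "cy" (the principal point, pixels), "k1" (the pictures are not rectified: a ray, as slopes to the right and down, at radius r is drawn at 1 + k1 r^2 times it, then the intrinsics apply), "rvec" (rotation vector, rad) and "tvec" (3), from world to camera coordinates, as OpenCV has them. Camera axes: x right, y down, z forward; pixel columns grow to the right and rows downward; lengths in mm; the calibration is good to about 2 mm. A picture is of the moment at which its call begins. There is no depth.
- order.finish_job(): hands the job in; it is judged then, once.
The state is a dict: "clock": time; "qpos": joint angles; "qd": joint speeds; "tau": joint torques, N m; "eef_pos": TCP position; "tool_rot": TCP orientation; "force": force on the tool from outside, world axes, zero at the start; "torque": the same for the moment, N m; "width": finger opening in mm; "gripper_force": force on a finger pad.
Only numpy, scipy, OpenCV 4.12 (cv2) and the standard library are available. Lean on these libraries where they do the work, as an engineer would, in place of code of your own. Each camera call takes 0.05 s, during which the arm holds its last target. There are 200 camera calls.

## Task

The heavy die block stands askew on the worktop: with closed fingertips, push it gently at one corner and then another to walk it round until its brass strip lies flush against the front face of the steel fence, the whole strip within the fence's length. Turn it roughly square before it gets to the fence, so that no corner runs into the fence, and only push it: never grip, lift or tip it. Leave the die plunger, the jar, the vial and the timer where they stand, and finish with the fingers clear of the block.

Things in the scene. Friction and masses are not known exactly. Their poses are not given: they have to be found in the camera images.
- die_block: Loose aluminium die holder block, 0.7 to 1 kg, flat on the worktop: 120 mm long (its x), 90 deep (y), 40 high (z), with a 52 mm round bore in its top. Its +y side is a brass strip over the full length, which must go to the fence; the other sides are bare aluminium. Origin: centre of the underside, so the brass face is at y = +45 mm, the back face at y = -45, the ends at x = -60 and +60.
- face_near (a point): Point on the brass face 2 mm from the block's -x end (block frame -58, +45, +20 mm). At the start this is the end nearer the fence, and nothing touches the fence. The block slides by friction only (3 to 8 N); pushed near one end of its back face it turns about a point some 30 to 55 mm past its centre, so the centre moves on as it turns.
- face_far (a point): Point on the brass face 2 mm from the block's +x end (block frame +58, +45, +20 mm). At the start this end lies farther from the fence: the block is turned 0.5 to 1.0 rad from square, clockwise seen from above.
- fence: Steel fence bolted down left of the block: an upright bar 190 mm long (its x), 16 thick, 36 high, with a 10 mm high foot and 28 mm high ribs reaching 50 mm behind. Its front face is the plane y = 0 of its frame and looks along -y to the block; origin at the foot of that face, half way along. The block is square when its axes point as the fence's; flush when both face points have y = 0 here.
- plunger: bystander: die plunger, light steel, round, 43 mm across and 60 mm high, upright; origin at the centre of its underside
- jar: bystander: white jar with a white screw cap, 62 mm across and 92 mm high, upright; origin at the centre of its underside
- vial: bystander: small clear vial with a blue snap cap, 24 x 29 mm across and 52 mm high, upright; origin at the centre of its underside
- timer: bystander: white bench timer with a display, 58 x 66 mm, 20 mm high, lying flat; origin at the centre of its underside
Mind the look-alikes: they are no part of the job. Of the things that look like the die_block, the larger one is meant.

How it is judged:
By the outcome, as a careful person would: the job done as asked, in the order asked, and still so for the second after the job is handed in, with the robot touching nothing.
It also fails if it takes over 64 s, if anything falls off the work surface, if the arm or the gripper's body presses on something with over 40 N, if the wrist force passes 120 N, or if a joint passes its speed limit or range.

## Working session

There is one attempt and no reset: what is moved stays moved. The work goes in short steps, Python scripts to look and compute and a tool call to move; the robot and the scene stay as the last step left them, time stands still between calls to the robot, and variables do not carry over. Pictures are saved under pics/ and viewed, at most 10 in all, crops included, and the job is handed in when it is done.

Besides the shell and the picture viewer there is one more tool, called after "Emit:" by a JSON object that holds its "method" and its "body". move_arm: Moves the arm, as the interface text tells. Its arguments: {"type":"object","properties":{"targets":{"type":"string"}},"required":["targets"]}

```bash
mkdir -p pics
cat > h.py <<'E'
import numpy as np, cv2
from cell import read_state, cams, order, ctrl
def cam(n):
    d=cams.get_image(n); c=d["color"]; f=c.shape[0]/2/np.tan(np.radians(d["fovy"])/2)
    K=np.array([[f,0,d["cx"]],[0,f,d["cy"]],[0,0,1]]); D=np.array([d["k1"],0,0,0,0.])
    return c,K,D,np.array(d["rvec"],float),np.array(d["tvec"],float)
def w(cm,pts,z):
    c,K,D,r,t=cm; R=cv2.Rodrigues(r)[0]; C=-R.T@t
    u=cv2.undistortPoints(np.array(pts,float).reshape(-1,1,2),K,D).reshape(-1,2)
    d=np.c_[u,np.ones(len(u))]@R
    return C+d*((z-C[2])/d[:,2])[:,None]
def px(cm,P):
    c,K,D,r,t=cm; return cv2.projectPoints(np.array(P,float).reshape(-1,1,3),r,t,K,D)[0].reshape(-1,2)
E
python3 - <<'E'
from h import *
for n in("scene","top"):
    m=cam(n); cv2.imwrite(f"pics/{n}0.png",cv2.resize(m[0][...,::-1],(800,500)));np.save(f"pics/{n}0.npy",np.array(m,dtype=object),allow_pickle=True)
    print(n,m[1],m[2],-cv2.Rodrigues(m[3])[0].T@m[4])
s=read_state();print({k:np.round(v,3) for k,v in s.items()})
E
```

```text
scene [[443.10077118   0.         321.37029443]
 [  0.         443.10077118 195.01874619]
 [  0.           0.           1.        ]] [0.0112708 0.        0.        0.        0.       ] [ 245.22049436 -538.96689293  677.01188707]
top [[455.23078399   0.         325.57571841]
 [  0.         455.23078399 200.73932858]
 [  0.           0.           1.        ]] [-0.06604959  0.          0.          0.          0.        ] [ 495.52622222  -70.20815016 1014.55942907]
{'clock': np.float64(0.1), 'qpos': array([ 1.19 ,  0.629,  0.038,  1.518, -0.027,  0.996, -0.02 ]), 'qd': array([-0.   , -0.002,  0.002, -0.004,  0.   ,  0.   ,  0.   ]), 'tau': array([ 4.0000e-03, -5.6453e+01,  1.2310e+00, -1.9397e+01,  1.1000e-02,
        5.0000e-03,  0.0000e+00]), 'eef_pos': array([ 201.114, -617.509,  230.47 ]), 'tool_rot': array([-3.14 ,  0.   ,  0.315]), 'force': array([-0.089,  0.378,  0.113]), 'torque': array([ 0.015, -0.016,  0.038]), 'gripper_force': np.float64(0.0), 'width': np.float64(85.126)}
```

View pics/scene0.png

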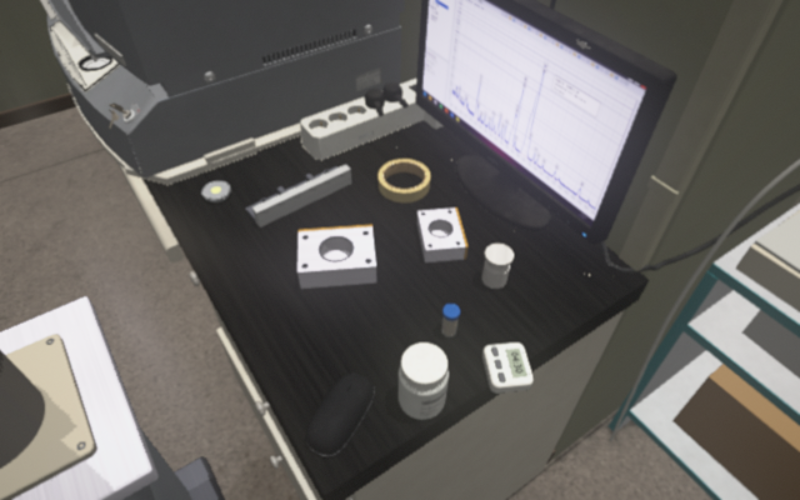

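View pics/top0.png

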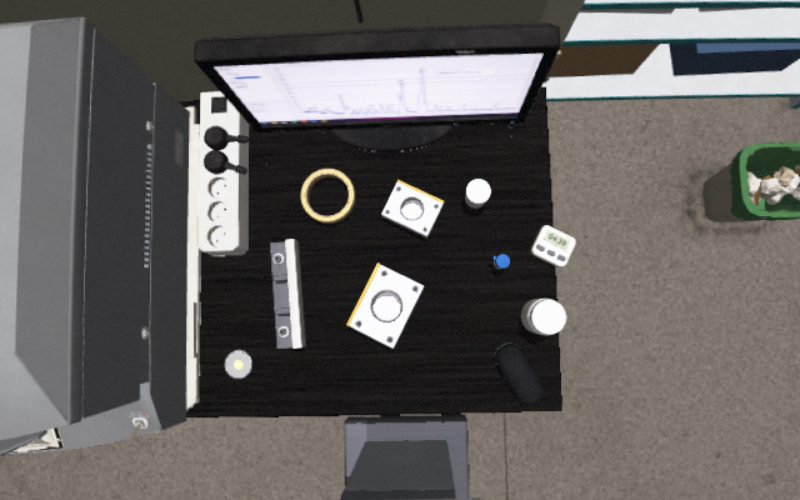

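The scene view shows the large block at about (337,255), the fence at (300,193) and the plunger at (216,189). In the top view (800 px wide) the block's top corners are at about (379,264), (424,287), (393,347) and (347,323), with brass on the left edge. The fence bar runs along x≈285–303, y≈240–348.

Run:
```python
from h import *
c=np.load("pics/top0.npy",allow_pickle=True)[0]
c=c[180:290,175:345,::-1]
cv2.imwrite("pics/crop0.png",cv2.resize(np.ascontiguousarray(c),None,fx=4.7,fy=4.7,interpolation=cv2.INTER_CUBIC))
```

```text
(no output)
```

View pics/crop0.png

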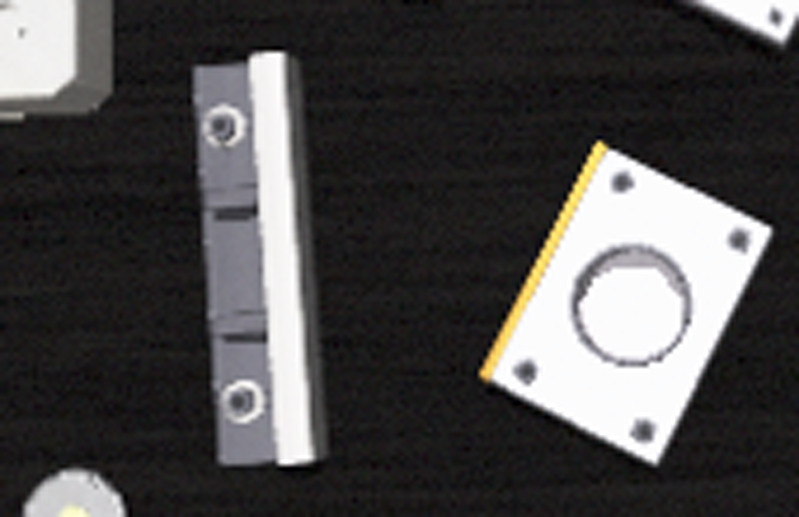

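```bash
cat >> h.py <<'E'
def fit(cm,corn,zs=40):
    # corn: top corners order (-x+y),(+x+y),(+x-y),(-x-y)
    P=w(cm,corn,zs)[:,:2]; B=np.array([[-60,45],[60,45],[60,-45],[-60,-45.]])
    c=P.mean(0); H=(B).T@(P-c); a=np.arctan2(H[0,1]-H[1,0],H[0,0]+H[1,1])
    R=np.array([[np.cos(a),-np.sin(a)],[np.sin(a),np.cos(a)]])
    return c,a,R,P-(c+B@R.T)
def fence():
    return FO,FA
E
python3 - <<'E'
from h import *
m=np.load("pics/top0.npy",allow_pickle=True)
f=lambda p:np.array(p)/4.7+[175,180]-0.4
fe=w(m,f([(314,463),(287,52)]),36); fb=w(m,f([(277,466),(249,54)]),36)
print("fence",fe.round(1),fb.round(1),np.linalg.norm(fe[1]-fe[0]),np.degrees(np.arctan2(*(fe[1]-fe[0])[[1,0]])),np.linalg.norm(fe.mean(0)-fb.mean(0)))
P=f([(481,378),(599,141),(772,229),(657,466)])
c,a,R,e=fit(m,P);print("block",c,np.degrees(a),e.round(1)); 
print("corners",(c+np.array([[-60,45],[60,45],[60,-45],[-60,-45.]])@R.T).round(1))
print("plunger~",w(m,[(238*.8,364*.8)],60))
E
```

```text
fence [[428.7 144.9  36. ]
 [618.2 155.7  36. ]] [[427.7 162.1  36. ]
 [617.8 173.6  36. ]] 189.76859637178862 3.2428278145982863 17.535424039616174
block [ 4.98019202e+02 -4.50088172e-01] -27.811381980508806 [[-0.2 -0.4]
 [ 0.1 -0.6]
 [-0.3  1. ]
 [ 0.3  0. ]]
corners [[465.9  67.3]
 [572.1  11.4]
 [530.1 -68.2]
 [424.  -12.3]]
plunger~ [[405.00342534 248.81362885  60.        ]]
```

Emit:
{"method": "move_arm", "body": {"targets": "-1 2.5 -2.56 0 0 0 0;-1 2.5 -2.56 0 0 0 0;-1 2.5 -2.56 0 0 0 0;-1 2.5 -2.56 0 0 0 0;-1 2.5 -2.56 0 0 0 0"}}

```text
clock: 0.52
eef_pos: [280.8, -455.8, 231.0]
tool_rot: [-3.141, 0.0, 0.314]
force: [1.3, -0.2, -0.1]
width: 25.7
gripper_force: 0.0
```

Emit:
{"method": "move_arm", "body": {"targets": "-1 2.5 -2.56 0 0 0 0;-1 2.5 -2.56 0 0 0 0;-1 2.5 -2.56 0 0 0 0;-1 2.5 -2.56 0 0 0 0;-1 2.5 -2.56 0 0 0 0"}}

```text
clock: 0.93
eef_pos: [360.0, -295.5, 231.2]
tool_rot: [-3.141, 0.0, 0.315]
force: [-0.0, -0.1, 0.1]
width: 0.1
gripper_force: 0.0
```

Emit:
{"method": "move_arm", "body": {"targets": "-1 2.5 -2.56 0 0 0 0;-1 2.5 -2.56 0 0 0 0;-1 2.5 -2.56 0 0 0 0;-1 2.5 -2.56 0 0 0 0;-1 2.5 -2.56 0 0 0 0"}}

```text
clock: 1.35
eef_pos: [439.2, -135.1, 231.2]
tool_rot: [-3.141, 0.0, 0.315]
force: [0.6, -0.1, -0.4]
width: -0.1
gripper_force: 0.0
```

Emit:
{"method": "move_arm", "body": {"targets": "-1 0 0 2 0 0 6.5;-1 0 0 2 0 0 6.5;-1 0 0 2 0 0 6.5;-1 0 0 2 0 0 6.5;-1 0 0 2 0 0 6.5"}}

```text
clock: 1.77
eef_pos: [438.9, -136.7, 130.4]
tool_rot: [3.141, -0.0, -0.258]
force: [1.0, 0.8, -0.4]
width: -0.3
gripper_force: 0.0
```

Emit:
{"method": "move_arm", "body": {"targets": "-1 0 0 0 0 0 6.7;-1 0 0 0 0 0 6.7;-1 0 0 0 0 0 0"}}

```text
clock: 2.02
eef_pos: [438.5, -136.7, 130.6]
tool_rot: [3.141, 0.001, -0.489]
force: [0.3, -0.4, 0.1]
width: -0.1
gripper_force: 0.0
```

Emit:
{"method": "move_arm", "body": {"targets": "-1 0 -0.5 2.4 0 0 0;-1 0 -0.5 2.4 0 0 0;-1 0 -0.5 2.4 0 0 0;-1 0 -0.5 2.4 0 0 0;-1 0 -0.5 2 0 0 0"}}

```text
clock: 2.43
eef_pos: [448.4, -114.8, 21.5]
tool_rot: [-3.139, 0.006, -0.482]
force: [-1.2, 0.5, 0.4]
width: 0.1
gripper_force: 0.0
```

Emit:
{"method": "move_arm", "body": {"targets": "-1 0 -1 0 0 0 0;-1 0 -1 0 0 0 0;-1 0 -1 0 0 0 0;-1 0 -1 0 0 0 0;-1 0 -1 0 0 0 0"}}

```text
clock: 2.85
eef_pos: [473.9, -70.0, 24.7]
tool_rot: [-3.138, 0.001, -0.485]
force: [-0.4, -0.0, 0.0]
width: 0.2
gripper_force: 0.0
```

```bash
cat >> h.py <<'E'
def shot(name,lo=(175,150),hi=(375,300),k=4):
    m=cam("top"); np.save(f"pics/{name}.npy",np.array(m,dtype=object),allow_pickle=True)
    c=np.ascontiguousarray(m[0][lo[1]:hi[1],lo[0]:hi[0],::-1])
    cv2.imwrite(f"pics/{name}.png",cv2.resize(c,None,fx=k,fy=k,interpolation=cv2.INTER_CUBIC)); return m
E
python3 -c "
from h import *
shot('t1');print(read_state()['eef_pos'])"
```

```text
[474.98609611 -67.61718344  24.52571039]
```

View pics/t1.png

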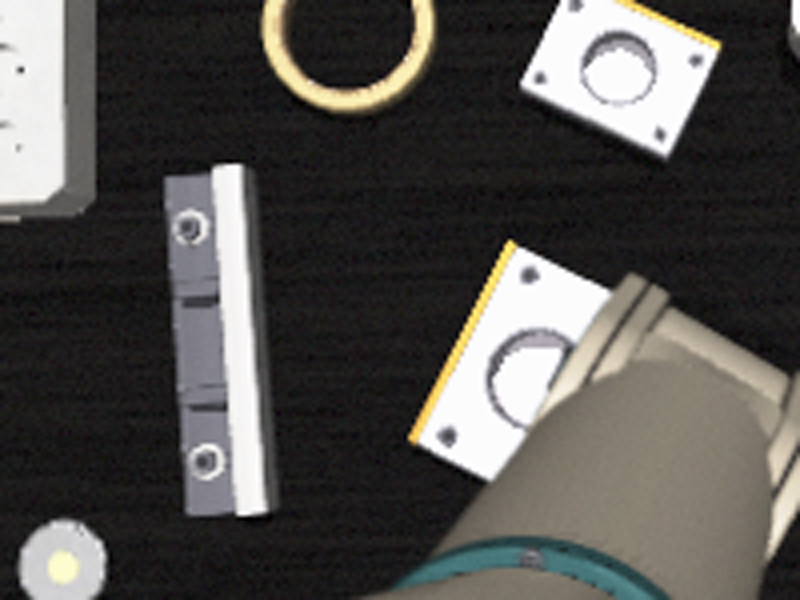

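```bash
cat >> h.py <<'E'
FO=np.array([523.4,150.9]); FA=np.radians(3.27)
Rm=lambda a:np.array([[np.cos(a),-np.sin(a)],[np.sin(a),np.cos(a)]])
def track(m=None):
    m=m if m is not None else cam("top")
    h=cv2.cvtColor(np.ascontiguousarray(m[0]),cv2.COLOR_RGB2HSV)
    k=cv2.inRange(h,(12,120,120),(32,255,255)); k[:205]=0; k[:,:215]=0; k[:,330:]=0; k[300:]=0
    n,l,st,_=cv2.connectedComponentsWithStats(k,connectivity=8); i=1+st[1:,4].argmax()
    p=np.argwhere(l==i)[:,::-1].astype(float)
    P=w(m,p,40)[:,:2]; q=P.mean(0); v=np.linalg.svd(P-q,full_matrices=False)[2][0]; v*=np.sign(v[0]) 
    a=np.arctan2(v[1],v[0]); t=(P-q)@v; s=(P-q)@[-v[1],v[0]]
    L=t.max()-t.min(); mid=q+v*(t.max()+t.min())/2
    c=mid-np.array([-v[1],v[0]])*(45-2)
    cf=Rm(FA).T@(c-FO); af=a-FA
    fp=cf+np.array([[-60,45],[60,45.]])@Rm(af).T
    s_=read_state(); T=s_["eef_pos"]; tb=Rm(a).T@(T[:2]-c)
    print("n",len(p),"L %.1f W %.1f"%(L,s.max()-s.min()),"c",c.round(1),"deg %.1f"%np.degrees(a),"| fence: c",cf.round(1),"rel deg %.1f"%np.degrees(af),"brass ends",fp.round(1).tolist(),
      "| tool blk",tb.round(1),"z %.1f yaw %.1f"%(T[2],np.degrees(s_["tool_rot"][2])),"F",np.round(s_["force"],1),"t %.1f"%s_["clock"])
E
python3 -c "
from h import *
track(np.load('pics/top0.npy',allow_pickle=True))
m=np.load('pics/t1.npy',allow_pickle=True);track(m)
e=w(m,np.array([(410,442),(512,241)])/4+[175,150]-.4,40)
print(e)"
```

```text
n 123 L 118.5 W 4.7 c [4.982e+02 2.000e-01] deg -28.4 | fence: c [ -33.8 -149. ] rel deg -31.7 brass ends [[-61.1, -79.2], [40.9, -142.3]] | tool blk [ 11.9 -70.7] z 24.5 yaw -27.6 F [ 0.8  1.3 -0.6] t 2.9
n 124 L 118.5 W 4.9 c [4.982e+02 2.000e-01] deg -28.5 | fence: c [ -33.8 -149. ] rel deg -31.8 brass ends [[-61.1, -79.2], [40.9, -142.4]] | tool blk [ 12.  -70.6] z 24.5 yaw -27.6 F [ 0.8  1.3 -0.6] t 2.9
[[465.57225511  66.56228575  40.        ]
 [571.65938787   9.57931036  40.        ]]
```

Emit:
{"method": "move_arm", "body": {"targets": "-1 0 0 0.4 0 0 0;-1 0 0 0.4 0 0 0;-1 0 0 0 0 0 0"}}

```text
clock: 3.15
eef_pos: [471.9, -71.6, 15.1]
tool_rot: [-3.14, 0.004, -0.487]
force: [0.3, -0.8, 0.1]
width: -0.1
gripper_force: 0.0
```

Emit:
{"method": "move_arm", "body": {"targets": "-1 0 -0.4 0 0 0 0;-1 0 -0.4 0 0 0 0;-1 0 -0.4 0 0 0 0;-1 0 -0.4 0 0 0 0;-1 0 -0.4 0 0 0 0"}}

```text
clock: 3.57
eef_pos: [481.6, -54.5, 15.7]
tool_rot: [-3.141, 0.003, -0.488]
force: [-3.1, -6.0, 1.6]
width: 0.1
gripper_force: 3.1
```

Emit:
{"method": "move_arm", "body": {"targets": "-1 0 -0.3 0 0 0 0;-1 0 -0.3 0 0 0 0;-1 0 -0.3 0 0 0 0;-1 0 -0.3 0 0 0 0;-1 0 -0.3 0 0 0 0"}}

```text
clock: 3.98
eef_pos: [488.2, -42.2, 15.7]
tool_rot: [3.141, 0.003, -0.489]
force: [-1.7, -5.7, 1.3]
width: 0.1
gripper_force: 3.0
```

```bash
python3 -c "
from h import *
track()"
```

```text
n 124 L 116.7 W 5.2 c [505.4  14.3] deg -26.2 | fence: c [ -25.7 -135.3] rel deg -29.4 brass ends [[-55.9, -66.6], [48.6, -125.6]] | tool blk [  9.4 -57.4] z 15.7 yaw -27.9 F [-2.  -4.7  0.7] t 4.0
```

Emit:
{"method": "move_arm", "body": {"targets": "-1 0 -0.3 0 0 0 0;-1 0 -0.3 0 0 0 0;-1 0 -0.3 0 0 0 0;-1 0 -0.3 0 0 0 0;-1 0 -0.3 0 0 0 0"}}

```text
clock: 4.45
eef_pos: [495.2, -28.7, 15.7]
tool_rot: [3.141, 0.003, -0.488]
force: [-3.3, -5.1, 1.2]
width: 0.0
gripper_force: 3.0
```

Emit:
{"method": "move_arm", "body": {"targets": "-1 0 -0.3 0 0 0 0;-1 0 -0.3 0 0 0 0;-1 0 -0.3 0 0 0 0;-1 0 -0.3 0 0 0 0;-1 0 -0.3 0 0 0 0"}}

```text
clock: 4.87
eef_pos: [502.2, -15.4, 15.7]
tool_rot: [3.141, 0.003, -0.488]
force: [-2.0, -6.6, -0.2]
width: -0.1
gripper_force: 2.9
```

```bash
python3 -c "
from h import *
track()"
```

```text
n 17 L 18.4 W 5.1 c [554.5  27. ] deg -30.5 | fence: c [  24.  -125.5] rel deg -33.7 brass ends [[-0.9, -54.7], [98.9, -121.4]] | tool blk [-23.6 -62.2] z 15.7 yaw -27.9 F [-1.7 -4.5  0.7] t 4.9
```

```bash
python3 -c "
from h import *
shot('t2')"
```

```text
(no output)
```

View pics/t2.png

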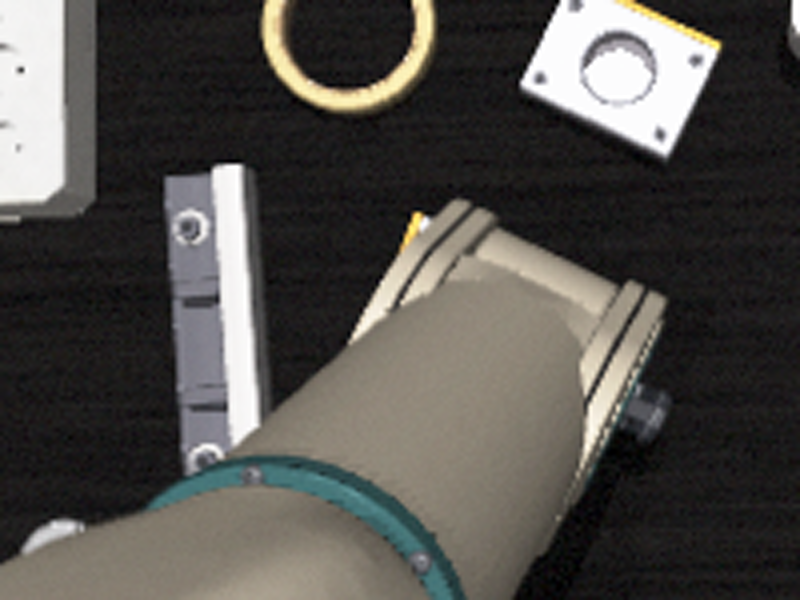

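```bash
python3 -c "
from h import *
m=np.load('pics/t2.npy',allow_pickle=True)
e=w(m,np.array([(418,212)])/4+[175,150]-.4,40)
print(e, Rm(FA).T@(e[0,:2]-FO))
m=cam('scene');np.save('pics/s2.npy',np.array(m,dtype=object),allow_pickle=True)
cv2.imwrite('pics/s2.png',cv2.resize(np.ascontiguousarray(m[0][100:260,180:400,::-1]),None,fx=3.6,fy=3.6,interpolation=cv2.INTER_CUBIC))
"
```

```text
[[588.81461131  60.11397067  40.        ]] [ 60.12955247 -94.36954707]
```

View pics/s2.png

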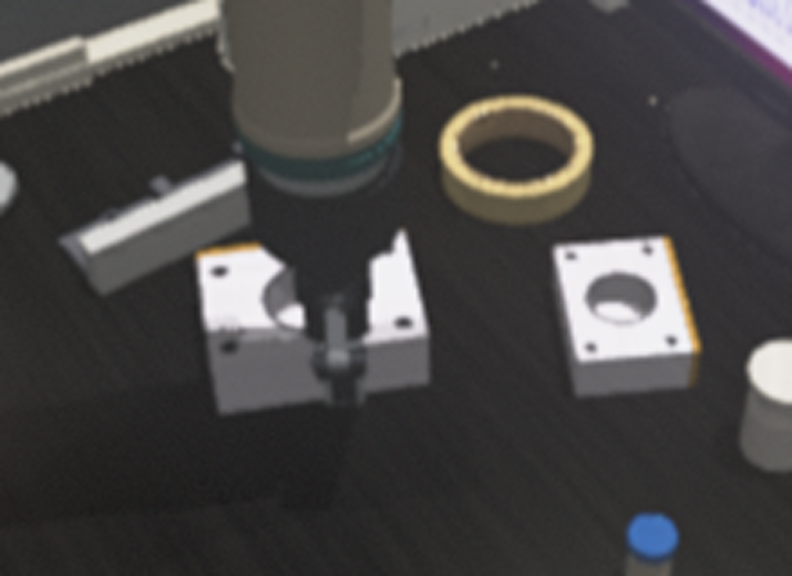

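```bash
cat >> h.py <<'E'
def sfit(m,pts):  # any subset: dict index->scene crop px (k 3.6, off 180,100); indices 0:-x+y 1:+x+y 2:+x-y 3:-x-y top
    B=np.array([[-60,45],[60,45],[60,-45],[-60,-45.]]); idx=list(pts)
    P=w(m,np.array([pts[i] for i in idx])/3.6+[180,100]-.4,40)[:,:2]; b=B[idx]; pc=P.mean(0); bc=b.mean(0)
    H=(b-bc).T@(P-pc); a=np.arctan2(H[0,1]-H[1,0],H[0,0]+H[1,1]); c=pc-Rm(a)@bc
    cf=Rm(FA).T@(c-FO); af=a-FA
    print("res",(P-(c+b@Rm(a).T)).round(1).tolist(),"c",c.round(1),"deg %.1f"%np.degrees(a),"fence",cf.round(1),"rel %.1f"%np.degrees(af),"ends",(cf+np.array([[-60,45],[60,45.]])@Rm(af).T).round(1).tolist())
    T=read_state()["eef_pos"];print("tool blk",(Rm(a).T@(T[:2]-c)).round(1))
E
python3 -c "
from h import *
m=np.load('pics/s2.npy',allow_pickle=True)
sfit(m,{0:(197,254),1:(404,231),2:(428,335)})"
```

```text
res [[0.2, 0.1], [-1.3, -2.3], [1.1, 2.2]] c [514.   40.4] deg -23.2 fence [ -15.7 -109.8] rel -26.5 ends [[-49.3, -42.7], [58.0, -96.3]]
tool blk [ 11.3 -55. ]
```

Emit:
{"method": "move_arm", "body": {"targets": "-1 0 0.8 0 0 0 0;-1 0 0.8 0 0 0 0;-1 1.2 0 0 0 0 0;-1 1.2 0 0 0 0 -2;-1 1.2 0 0 0 0 -2"}}

```text
clock: 5.43
eef_pos: [527.5, -44.7, 15.8]
tool_rot: [-3.138, 0.004, -0.415]
force: [-0.1, 0.5, 0.1]
width: 0.0
gripper_force: 0.0
```

Emit:
{"method": "move_arm", "body": {"targets": "-1 0 -0.4 0 0 0 0;-1 0 -0.4 0 0 0 0;-1 0 -0.4 0 0 0 0;-1 0 -0.3 0 0 0 0;-1 0 -0.3 0 0 0 -2"}}

```text
clock: 5.85
eef_pos: [534.1, -26.9, 15.6]
tool_rot: [-3.139, 0.004, -0.38]
force: [-0.3, -3.6, -1.6]
width: 0.1
gripper_force: 1.8
```

Emit:
{"method": "move_arm", "body": {"targets": "-1 0 -0.3 0 0 0 -2;-1 0 -0.3 0 0 0 -2;-1 0 -0.3 0 0 0 -2;-1 0 -0.3 0 0 0 -2;-1 0 -0.3 0 0 0 -2"}}

```text
clock: 6.27
eef_pos: [540.1, -14.1, 15.9]
tool_rot: [-3.139, 0.001, -0.204]
force: [1.1, -4.5, -0.9]
width: 0.0
gripper_force: 1.8
```

```bash
python3 -c "
from h import *
track()
m=cam('scene');np.save('pics/s3.npy',np.array(m,dtype=object),allow_pickle=True)
cv2.imwrite('pics/s3.png',cv2.resize(np.ascontiguousarray(m[0][100:260,180:400,::-1]),None,fx=3.6,fy=3.6,interpolation=cv2.INTER_CUBIC))
"
```

```text
Traceback (most recent call last):
  File "h.py", line 32, in track
    n,l,st,_=cv2.connectedComponentsWithStats(k,connectivity=8); i=1+st[1:,4].argmax()
                                                                     ~~~~~~~~~~~~~~~^^
ValueError: attempt to get argmax of an empty sequence
```

Emit:
{"method": "move_arm", "body": {"targets": "-1 0 -0.3 0 0 0 -2;-1 0 -0.3 0 0 0 -2;-1 0 -0.3 0 0 0 -2;-1 0 0 0 0 0 0"}}

```text
clock: 6.65
eef_pos: [541.2, -3.9, 15.8]
tool_rot: [-3.138, 0.002, -0.1]
force: [1.5, -1.8, 0.3]
width: -0.2
gripper_force: 1.0
```

Emit:
{"method": "move_arm", "body": {"targets": "-1 0 1.2 0 0 0 0;-1 0 2 0 0 0 0;-1 0 2 0 0 0 0;-1 0 2 0 0 0 0;-1 0 2 0 0 0 0"}}

```text
clock: 7.07
eef_pos: [529.9, -96.3, 15.2]
tool_rot: [-3.136, 0.005, -0.102]
force: [0.3, 0.8, 0.7]
width: 0.1
gripper_force: 0.0
```

```bash
python3 -c "
from h import *
track()
"
```

```text
n 126 L 119.0 W 5.3 c [512.7  63.8] deg -13.8 | fence: c [-15.6 -86.4] rel deg -17.0 brass ends [[-59.8, -25.8], [54.9, -60.9]] | tool blk [  55.7 -157.4] z 15.5 yaw -6.2 F [-0.1 -4.7  0.1] t 7.1
```

Emit:
{"method": "move_arm", "body": {"targets": "-1 0 0 0 0 0 4;-1 0 0 0 0 0 4;-1 -0.4 -2.5 0 0 0 0;-1 -0.4 -2.5 0 0 0 0;-1 0 -2.5 0 0 0 0"}}

```text
clock: 7.53
eef_pos: [539.5, -20.2, 15.4]
tool_rot: [-3.138, 0.007, -0.244]
force: [-0.4, -0.1, 0.1]
width: -0.3
gripper_force: 0.0
```

Emit:
{"method": "move_arm", "body": {"targets": "-1 0 -1 0 0 0 0;-1 0 -0.6 0 0 0 0;-1 0 -0.4 0 0 0 0;-1 0 -0.4 0 0 0 0;-1 0 -0.3 0 0 0 0"}}

```text
clock: 7.95
eef_pos: [548.4, 2.4, 15.8]
tool_rot: [-3.14, 0.002, -0.245]
force: [0.9, -4.0, -2.3]
width: -0.2
gripper_force: 1.6
```

```bash
python3 -c "
from h import *
m=cam('scene');np.save('pics/s3.npy',np.array(m,dtype=object),allow_pickle=True)
cv2.imwrite('pics/s3.png',cv2.resize(np.ascontiguousarray(m[0][100:260,180:400,::-1]),None,fx=3.6,fy=3.6,interpolation=cv2.INTER_CUBIC))
print(read_state()['eef_pos'])
"
```

```text
[548.76994967   3.42494007  15.79503856]
```

View pics/s3.png

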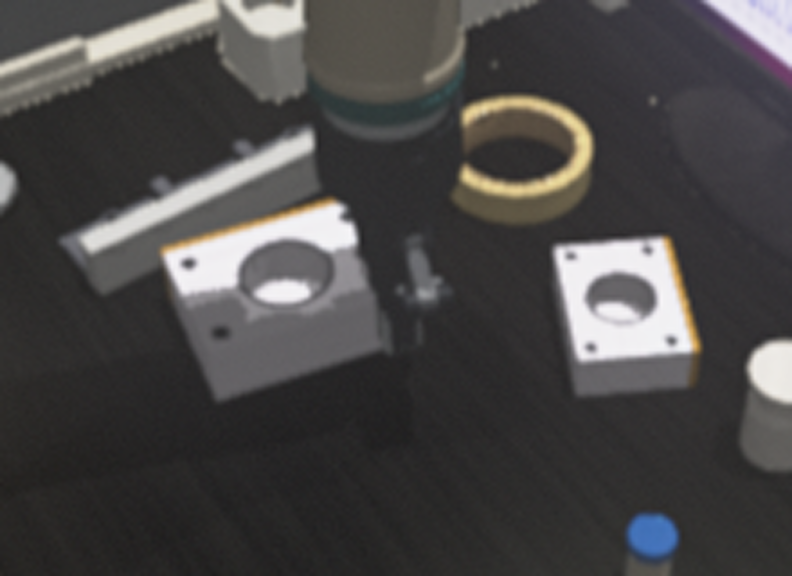

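Emit:
{"method": "move_arm", "body": {"targets": "-1 0 -0.3 0 0 0 0;-1 0 -0.3 0 0 0 0;-1 0 -0.3 0 0 0 0;-1 0 -0.3 0 0 0 0;-1 0 0 0 0 0 0"}}

```text
clock: 8.42
eef_pos: [551.5, 17.2, 15.9]
tool_rot: [-3.138, 0.002, -0.241]
force: [1.8, -2.5, -0.2]
width: 0.2
gripper_force: 0.9
```

Emit:
{"method": "move_arm", "body": {"targets": "-1 0 1.2 0 0 0 0;-1 0 2 0 0 0 0;-1 0 2 0 0 0 0;-1 0 2 0 0 0 0;-1 0 2 0 0 0 0"}}

```text
clock: 8.83
eef_pos: [527.6, -73.3, 15.5]
tool_rot: [-3.138, 0.005, -0.241]
force: [-0.1, -0.5, 0.4]
width: 0.2
gripper_force: 0.0
```

```bash
python3 -c "
from h import *
track()
"
```

```text
n 121 L 118.3 W 5.1 c [512.4  79.3] deg -4.0 | fence: c [-15.  -70.9] rel deg -7.3 brass ends [[-68.8, -18.6], [50.2, -33.9]] | tool blk [  25.  -157.1] z 15.7 yaw -14.2 F [-1.2 -3.9  0.7] t 8.9
```

Emit:
{"method": "move_arm", "body": {"targets": "-1 0 0 0 0 0 -5;-1 0 0 0 0 0 -5;-1 0.8 -2.5 0 0 0 0;-1 0.8 -2.5 0 0 0 0;-1 0.8 -2.5 0 0 0 0"}}

```text
clock: 9.3
eef_pos: [557.3, 0.9, 15.8]
tool_rot: [-3.137, 0.004, -0.069]
force: [0.7, -0.4, 0.3]
width: 0.2
gripper_force: 0.0
```

Emit:
{"method": "move_arm", "body": {"targets": "-1 0 -1 0 0 0 0;-1 0 -0.6 0 0 0 0;-1 0 -0.5 0 0 0 0;-1 0 -0.4 0 0 0 0;-1 0 -0.3 0 0 0 0"}}

```text
clock: 9.72
eef_pos: [559.8, 26.2, 15.9]
tool_rot: [-3.14, 0.002, -0.07]
force: [2.9, -3.6, -2.3]
width: -0.2
gripper_force: 1.6
```

Emit:
{"method": "move_arm", "body": {"targets": "-1 0 -0.3 0 0 0 0;-1 0 -0.3 0 0 0 0;-1 0 -0.3 0 0 0 0;-1 0 -0.2 0 0 0 0;-1 0 0 0 0 0 0"}}

```text
clock: 10.13
eef_pos: [560.7, 39.7, 15.9]
tool_rot: [-3.138, 0.002, -0.067]
force: [1.1, -2.9, -1.2]
width: -0.0
gripper_force: 1.0
```

Emit:
{"method": "move_arm", "body": {"targets": "-1 0 1.2 0 0 0 0;-1 0 2 0 0 0 0;-1 0 2 0 0 0 0;-1 0 2 0 0 0 0;-1 0 2 0 0 0 0"}}

```text
clock: 10.55
eef_pos: [552.9, -53.2, 15.4]
tool_rot: [-3.137, 0.005, -0.067]
force: [0.6, 0.4, -0.1]
width: 0.1
gripper_force: 0.0
```

```bash
python3 -c "
from h import *
track()
"
```

```text
n 77 L 76.2 W 4.5 c [528.2  96.2] deg 5.3 | fence: c [  1.7 -54.9] rel deg 2.0 brass ends [[-59.8, -12.0], [60.1, -7.9]] | tool blk [  10.  -157.2] z 15.7 yaw -4.2 F [ 1.1 -4.4 -0.4] t 10.6
```

Emit:
{"method": "move_arm", "body": {"targets": "-1 0 2.5 0 0 0 0;-1 0 2.5 0 0 0 0;-1 0 2 0 0 0 0"}}

```text
clock: 10.85
eef_pos: [548.3, -123.9, 15.2]
tool_rot: [-3.138, 0.004, -0.068]
force: [-0.1, -0.9, 0.7]
width: 0.1
gripper_force: 0.0
```

```bash
python3 -c "
from h import *
track()
shot('t3')"
```

```text
n 122 L 119.1 W 4.9 c [506.9  94.2] deg 5.3 | fence: c [-19.7 -55.6] rel deg 2.0 brass ends [[-81.3, -12.7], [38.7, -8.6]] | tool blk [  20.3 -226.8] z 15.5 yaw -4.2 F [-0.7 -4.4  0.3] t 10.9
```

View pics/t3.png

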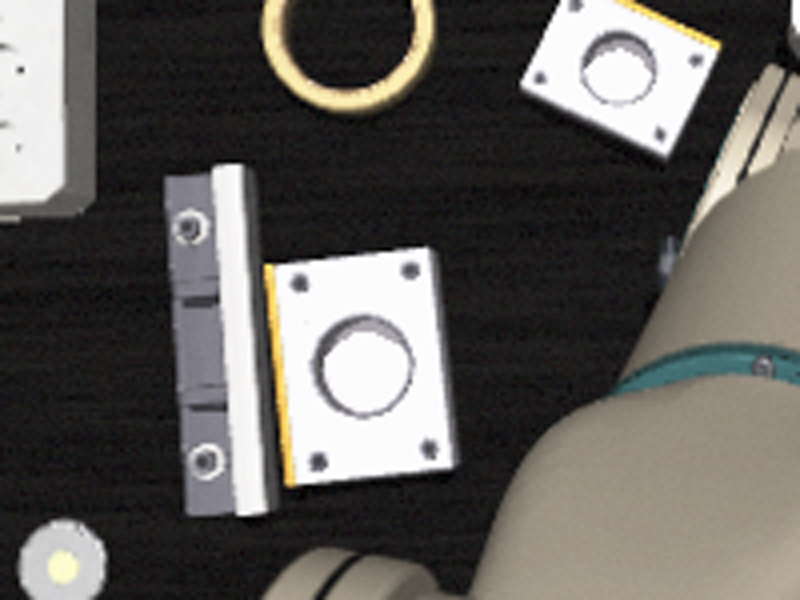

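Emit:
{"method": "move_arm", "body": {"targets": "-1 0 0 0 0 0 -4.3;-1 0 0 0 0 0 -4.3;-1 -1.1 -2.5 0 0 0 0;-1 -1.1 -2.5 0 0 0 0;-1 -1.0 -2.5 0 0 0 0"}}

```text
clock: 11.37
eef_pos: [509.9, -48.7, 15.6]
tool_rot: [-3.136, 0.003, 0.082]
force: [-0.0, 1.0, -1.1]
width: -0.2
gripper_force: 0.0
```

Emit:
{"method": "move_arm", "body": {"targets": "-1 0 -2.5 0 0 0 0;-1 0 -2.5 0 0 0 0;-1 0 -2 0 0 0 0;-1 0 -1 0 0 0 0;-1 0 0 0 0 0 0"}}

```text
clock: 11.78
eef_pos: [504.0, 33.0, 15.8]
tool_rot: [-3.136, 0.003, 0.088]
force: [1.2, 0.5, -1.4]
width: -0.2
gripper_force: 0.0
```

```bash
python3 -c "
from h import *
s=read_state();a=np.radians(5.3);print(s['eef_pos'],s['tool_rot'],s['force'],Rm(a).T@(s['eef_pos'][:2]-[506.9,94.2]))"
```

```text
[503.95657552  33.04336635  15.82674462] [-3.13552153  0.00314285  0.08779213] [ 1.18396256  0.53451557 -1.39340362] [ -8.57991463 -60.62328473]
```

Emit:
{"method": "move_arm", "body": {"targets": "-1 -0.6 0 0 0 0 0;-1 0 -0.3 0 0 0 0;-1 0 -0.2 0 0 0 0.5;-1 0 -0.2 0 0 0 0.5;-1 0 -0.2 0 0 0 0.5"}}

```text
clock: 12.2
eef_pos: [498.3, 35.7, 16.0]
tool_rot: [-3.14, 0.002, 0.053]
force: [-1.3, -5.7, 1.1]
width: 0.0
gripper_force: 3.1
```

Emit:
{"method": "move_arm", "body": {"targets": "-1 0 -0.15 0 0 0 0;-1 0 -0.15 0 0 0 0;-1 0 -0.1 0 0 0 0;-1 0 0 0 0 0 0"}}

```text
clock: 12.53
eef_pos: [498.0, 39.2, 16.0]
tool_rot: [-3.14, 0.002, 0.053]
force: [0.3, -6.7, 1.0]
width: 0.3
gripper_force: 2.5
```

```bash
python3 -c "
from h import *
track()"
```

```text
Traceback (most recent call last):
  File "h.py", line 32, in track
    n,l,st,_=cv2.connectedComponentsWithStats(k,connectivity=8); i=1+st[1:,4].argmax()
                                                                     ~~~~~~~~~~~~~~~^^
ValueError: attempt to get argmax of an empty sequence
```

Emit:
{"method": "move_arm", "body": {"targets": "-1 0 -0.2 0 0 0 0;-1 0 -0.2 0 0 0 0;-1 0 -0.1 0 0 0 0;-1 0 -0.1 0 0 0 0"}}

```text
clock: 12.92
eef_pos: [497.7, 45.0, 16.0]
tool_rot: [-3.141, 0.002, 0.053]
force: [-1.1, -6.7, 0.9]
width: -0.0
gripper_force: 3.0
```

Emit:
{"method": "move_arm", "body": {"targets": "-1 0 -0.1 0 0 0 0;-1 0 -0.1 0 0 0 0;-1 0 0 0 0 0 0"}}

```text
clock: 13.17
eef_pos: [498.3, 46.3, 16.1]
tool_rot: [-3.142, 0.001, 0.052]
force: [-0.3, -7.8, 0.4]
width: -0.1
gripper_force: 3.6
```

Emit:
{"method": "move_arm", "body": {"targets": "-1 0 -0.1 0 0 0 0;-1 0 -0.1 0 0 0 0;-1 0 -0.1 0 0 0 0;-1 0 0 0 0 0 0"}}

```text
clock: 13.5
eef_pos: [498.6, 46.5, 16.1]
tool_rot: [3.139, -0.0, 0.05]
force: [0.3, -13.1, -0.8]
width: -0.3
gripper_force: 6.6
```

Emit:
{"method": "move_arm", "body": {"targets": "-1 0 -0.1 0 0 0 0;-1 0 -0.1 0 0 0 0;-1 0 0 0 0 0 0"}}

```text
clock: 13.75
eef_pos: [498.5, 46.6, 16.1]
tool_rot: [3.137, -0.001, 0.048]
force: [1.1, -17.5, 0.5]
width: -0.0
gripper_force: 8.6
```

Emit:
{"method": "move_arm", "body": {"targets": "-1 0 0.5 0 0 0 0;-1 0 1.5 0 0 0 0;-1 0 2.5 0 0 0 0;-1 0 2.5 0 0 0 0;-1 0 2.5 0 0 0 0"}}

```text
clock: 14.17
eef_pos: [503.0, -40.9, 15.7]
tool_rot: [-3.138, 0.001, 0.056]
force: [1.5, 0.5, 0.2]
width: 0.0
gripper_force: 0.0
```

Emit:
{"method": "move_arm", "body": {"targets": "-1 0 2.5 0 0 0 0;-1 0 2.5 0 0 0 0;-1 0 2 0 0 0 0;-1 0 0 0 0 0 0"}}

```text
clock: 14.5
eef_pos: [507.1, -116.2, 15.7]
tool_rot: [3.141, 0.0, 0.048]
force: [0.2, -0.9, -0.9]
width: 0.1
gripper_force: 0.0
```

```bash
python3 -c "
from h import *
try: track()
except Exception as e: print(e)
shot('t4',(185,170),(335,280),5)"
```

```text
n 83 L 118.7 W 3.4 c [508.  104.9] deg 3.6 | fence: c [-18.  -45.1] rel deg 0.3 brass ends [[-78.2, -0.4], [41.8, 0.2]] | tool blk [ -14.8 -217.6] z 15.5 yaw 2.9 F [ 0.5  0.2 -0.3] t 14.6
```

View pics/t4.png

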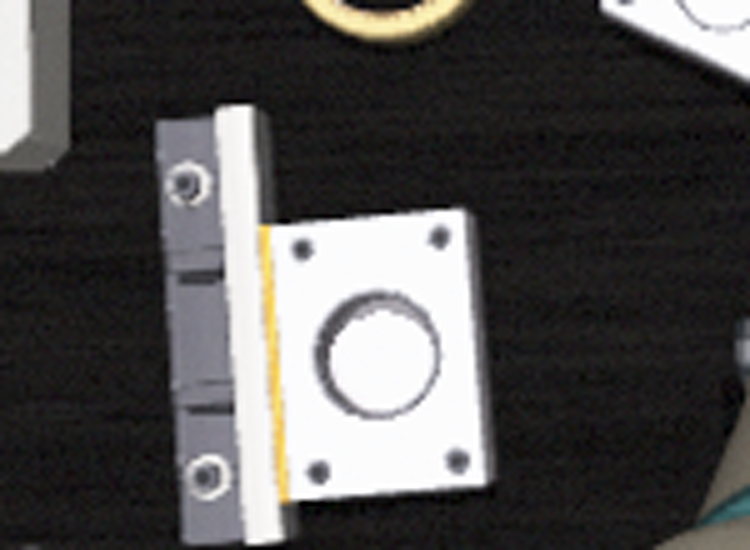

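The picture shows the brass strip flush along the fence, from about (262,228) to (286,500) in the crop. It lies within the fence's length and the arm is well clear.

```bash
python3 -c "
from h import *
print(order.finish_job())"
```

```text
the job is handed in; nothing more can be done
None
```

The die block's brass strip lies flush against the fence (within about 0.5 mm by camera), with the whole strip inside the fence's length. I only pushed it, with closed fingertips. The fingers are clear of the block, and I handed the job in at about 14.6 s.

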